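# Find and shim the rocking corner of a microscope stage plate

## Task

The square stage plate on the bench rocks at one of its four corners: press down on its corners with the fingertips until you find the one that gives, then press the steel shim tab beside that corner fully flat, so that the plate lies level and firm. Leave the other three tabs standing, do not lift the plate or push it out of place, and leave the other things on the bench where they are.

Things in the scene. Friction and masses are not known exactly. Their poses are not given: they have to be found in the camera images.
- frame: Fixed dark steel levelling frame, 180 (its x) by 300 (its y) by 10 mm slab lying on the bench; origin at the centre of its underside, z up, top at z = 10 mm. The plate rests on it and the shims are hinged to it.
- plate: Loose cream-white square stage plate, 170 x 170 x 18 mm, about 4 kg, with a thin black disc 76 mm across on its top; its axes agree with the frame's within 2 degrees. Origin at its centre, 26 mm above the bench; its top is 50 mm above the bench.
- plate_centre (a point): Centre of the plate's top. The plate stands on four hidden foot blocks, one per corner. One, a different one each time, is 4.5 mm too short: the plate lies level, but that corner sinks about 4.5 mm when pressed with some 3 to 6 N and comes back up when released. The other three stay firm.
- corner_a (a point): Point on the plate's top straight above the foot block of the corner at -x, +y of the plate (68 mm from the centre along both axes, 17 mm in from both edges). Press here to try that corner.
- corner_b (a point): Point on the plate's top straight above the foot block of the corner at +x, +y of the plate (68 mm from the centre along both axes, 17 mm in from both edges). Press here to try that corner.
- corner_c (a point): Point on the plate's top straight above the foot block of the corner at +x, -y of the plate (68 mm from the centre along both axes, 17 mm in from both edges). Press here to try that corner.
- corner_d (a point): Point on the plate's top straight above the foot block of the corner at -x, -y of the plate (68 mm from the centre along both axes, 17 mm in from both edges). Press here to try that corner.
- shim_a_press (a point): Where to press the shim tab of corner a: on top of its bare steel tab (26 wide, 48 long, 4 mm thick), 14 mm in from its free end. The tab points along the frame's +y from its hinge, which lies 13 mm above the bench, 36 mm inward from this point. Standing, this point is 23 mm above the bench; pressed flat, 15 mm.
- shim_b_press (a point): Where to press the shim tab of corner b: on top of its bare steel tab (26 wide, 48 long, 4 mm thick), 14 mm in from its free end. The tab points along the frame's +y from its hinge, which lies 13 mm above the bench, 36 mm inward from this point. Standing, this point is 23 mm above the bench; pressed flat, 15 mm.
- shim_c_press (a point): Where to press the shim tab of corner c: on top of its bare steel tab (26 wide, 48 long, 4 mm thick), 14 mm in from its free end. The tab points along the frame's -y from its hinge, which lies 13 mm above the bench, 36 mm inward from this point. Standing, this point is 23 mm above the bench; pressed flat, 15 mm.
- shim_d_press (a point): Where to press the shim tab of corner d: on top of its bare steel tab (26 wide, 48 long, 4 mm thick), 14 mm in from its free end. The tab points along the frame's -y from its hinge, which lies 13 mm above the bench, 36 mm inward from this point. Standing, this point is 23 mm above the bench; pressed flat, 15 mm.
- shim_a (a joint): Angle of that shim in rad: 0 standing up at 13 degrees, 0.23 pressed flat (its stop). It is stiff: it takes about 5 to 8 N at the press point and stays where it is left. Its toe, inside the frame, lifts the foot block by 4 mm; under a firm corner that tips the plate.
- shim_b (a joint): Angle of that shim in rad: 0 standing up at 13 degrees, 0.23 pressed flat (its stop). It is stiff: it takes about 5 to 8 N at the press point and stays where it is left. Its toe, inside the frame, lifts the foot block by 4 mm; under a firm corner that tips the plate.
- shim_c (a joint): Angle of that shim in rad: 0 standing up at 13 degrees, 0.23 pressed flat (its stop). It is stiff: it takes about 5 to 8 N at the press point and stays where it is left. Its toe, inside the frame, lifts the foot block by 4 mm; under a firm corner that tips the plate.
- shim_d (a joint): Angle of that shim in rad: 0 standing up at 13 degrees, 0.23 pressed flat (its stop). It is stiff: it takes about 5 to 8 N at the press point and stays where it is left. Its toe, inside the frame, lifts the foot block by 4 mm; under a firm corner that tips the plate.
- eyepiece: Bystander: loose black eyepiece, 38 mm across, 56 mm high, standing on the bench; origin at the centre of its underside.
- jar: Bystander: loose amber jar, 48 mm across, 60 mm high; origin at the centre of its underside.
- holder: Bystander: loose aluminium specimen holder, 60 mm across, 30 mm high; origin at the centre of its underside.
Mind the look-alikes: they are no part of the job. Several things have the shape of the plate; the one meant has the colours described above.

How it is judged:
By the outcome, as a careful person would: the job done as asked, in the order asked, and still so for the second after the job is handed in, with the robot touching nothing.
It also fails if it takes over 45 s, if anything falls off the work surface, if the arm or the gripper's body presses on something with over 40 N, if the wrist force passes 120 N, or if a joint passes its speed limit or range.

## Robot

A 6-joint arm with a two-finger parallel gripper is mounted at the origin on the work surface. World frame = base frame: x ahead of the robot, y to its left, z up, the work surface at z = 0. Lengths are in m, angles in degrees, forces in N, time in s.
With the tool pointing down it reaches from about 0.375 to 0.9 m from the base axis. Payload 3.1 kg.
Tool frame: the origin (TCP) lies midway between the tips of the shut fingers; the grasp point (between the pads) lies bot.pinch_z behind it (bot.pinch_z is the distance from the TCP to the grasp point, in m); z points along the fingers, y is the direction in which the jaws open and shut (so a half turn about z gives the same grasp; the last joint's range is limited). The gripper opens to 87 mm and grips with 3 to 60 N. Pads are 19 mm wide; open, the fingers measure 117 mm over their backs; the gripper's body (75 mm by 190 mm) begins 51 mm behind the grasp point.
Start: joints at [64.429, 30.224, 82.088, -0, 67.689, -10.227], TCP at [0.165, 0.603, 0.223] pointing down, gripper open.
Joint ranges: [-176.69, 176.69], [-43.24, 126.21], [12.49, 139.97], [-82, 262], [0, 151.66], [-163.58, 163.58]. Speed limits (degrees/s): [159.86, 159.86, 180, 180, 180, 180].

## Interface

Orientations are given as a 3x3 rotation matrix whose columns are the frame's x, y, z axes.
In Python, from rig import bot gives the robot as it stands.
- The arm moves only by the tool apply_moves, never from a script. Its argument "motion" is text: rows parted by semicolons, each of 7 numbers parted by spaces: the shift along the tool's x, y, z in m, then the turn, a rotation vector about the tool's x, y, z in degrees, then the finger opening in m, from 0 to 0.087. A call has exactly 8 rows; each row is the pose to reach, as a shift and turn from the pose commanded when the call began, along the tool's axes at that moment; what a row does not reach only later rows make up. A row lasts 1/8 s, in which the tool goes at most 62.5 mm and 10.7 degrees, less where a joint would pass 70% of its speed; a pose out of reach is approached as far as the arm can. A call with a gripper value outside its range is refused whole. The fingers move at their own pace and stop on an object; the grip force is fixed at half the most. Time passes only in rows, so rows that repeat a pose let the fingers close, or fill a call up. It gives the time, the measured TCP pose, the force and the opening at its end, in the units of the state.
- bot.read_state(): the state, without advancing time (a new reading comes with each control period).
- bot.capture(name): name is "scene" or "top"; returns the picture (384x512x3 uint8, red, green, blue); there is no depth.
- bot.get_calibration(name): a dict with "fx", "fy", "cx", "cy" (pixels), "rvec" (rotation vector, rad) and "tvec" (3), from world to camera coordinates, as OpenCV has them. Camera axes: x right, y down, z forward; pixel columns grow to the right and rows downward; lengths in m; the calibration is good to about 2 mm. A picture is of the moment at which its call begins. get_calibration takes no time and is no camera call.
- bot.hand_in(): hands the job in, once; it reports no verdict.
Trained networks look in the newest picture that a camera, given by its name, has taken for a name from the list of things; names that differ only in an ending like _2 or _b are one class to them, and where a whole thing is asked for, a point or a joint stands for the part that bears it (a point fixed in the world has none). Each returns a list of dicts, best first, with "p" (0 to 1); they miss things now and then, are a little off and sometimes report something else, mostly with a low value. They report only what shows in the picture. A call takes as long as a camera call. They do not tell look-alikes from the thing itself.
- bot.find_in(name, camera): "point" ([x, y, z] in m, in world coordinates, good to about 4 mm: the middle of the surface that is visible of it).
The state is a dict: "time_s": time; "joint_positions": joint angles; "qvel": joint speeds; "tau": joint torques, N m; "position": TCP position; "tcp_rot": TCP orientation; "force": force on the tool from outside, world axes, zero at the start; "moment": the same for the moment, N m; "opening": opening from 0.0 (shut) to 1.0 (fully open).
Only numpy, scipy, OpenCV 4.12 (cv2) and the standard library are available. Lean on these libraries where they do the work, as an engineer would, in place of code of your own. Each camera call takes 0.05 s, during which the arm holds its last target.

## Working session

There is one attempt and no reset: what is moved stays moved. The work goes in short steps, Python scripts to look and compute and a tool call to move; the robot and the scene stay as the last step left them, time stands still between calls to the robot, and variables do not carry over. Pictures are saved under pics/ and viewed, and the job is handed in when it is done.

Besides the shell and the picture viewer there is one more tool, called after "Emit:" as name(argument=value, ...) on one line, values as JSON. apply_moves: Moves the arm, as the interface text tells. Its arguments: {"type":"object","properties":{"motion":{"type":"string"}},"required":["motion"]}

```bash
mkdir -p pics; python3 - <<'E'
from rig import bot
import cv2,numpy as np
for n in("scene","top"):
    im=bot.capture(n); cv2.imwrite(f"pics/{n}0.png",im[:,:,::-1])
    c=bot.get_calibration(n); print(n,c)
    for k in("plate","frame","eyepiece","jar","holder","shim_a_press"):
        print(k,[(np.round(d["point"],3).tolist(),round(d["p"],2)) for d in bot.find_in(k,n)])
s=bot.read_state();print(s)
E
```

```text
scene {'fx': 437.529146240496, 'fy': 437.529146240496, 'cx': 249.48707006404888, 'cy': 192.94669083888007, 'rvec': array([ 1.54427166,  1.70671967, -0.94013316]), 'tvec': array([ 0.01213185, -0.22566519,  1.55484536])}
plate [([0.277, 0.239, 0.025], 0.82), ([0.319, -0.257, 0.022], 0.65), ([0.554, 0.058, 0.05], 0.62)]
frame [([0.453, -0.057, 0.022], 0.38)]
eyepiece [([0.696, 0.034, 0.042], 0.7)]
jar [([0.588, 0.295, 0.04], 0.82), ([0.548, 0.062, 0.053], 0.32), ([0.511, -0.164, 0.019], 0.29)]
holder [([0.511, -0.164, 0.015], 0.55)]
shim_a_press [([0.467, 0.178, 0.024], 0.62), ([0.696, 0.033, 0.045], 0.38)]
top {'fx': 484.05276223213804, 'fy': 484.05276223213804, 'cx': 254.422277253097, 'cy': 178.52667367778542, 'rvec': array([ 2.20131704, -2.14070161,  0.11319453]), 'tvec': array([0.03092576, 0.50930534, 1.37152476])}
plate [([0.53, 0.056, 0.048], 0.96), ([0.305, -0.257, 0.022], 0.6), ([0.449, -0.049, 0.021], 0.27)]
frame [([0.527, 0.058, 0.051], 0.43)]
eyepiece [([0.528, 0.059, 0.05], 0.23)]
jar [([0.574, 0.295, 0.06], 0.58), ([0.527, 0.062, 0.047], 0.23)]
holder [([0.503, -0.166, 0.02], 0.71)]
shim_a_press [([0.47, 0.176, 0.018], 0.67)]
{'time_s': 0.7, 'joint_positions': array([ 6.44319390e+01,  3.02192128e+01,  8.20858631e+01, -1.41297390e-03,
        6.76907092e+01, -1.02276855e+01]), 'qvel': array([ 0.07491127,  0.00665021,  0.0334735 , -0.06595805, -0.0545239 ,
       -0.04989988]), 'tau': array([-1.03740666e-03, -4.39860177e+01, -1.76951748e+01,  6.33171131e-02,
        5.03886736e-02, -1.32713194e-05]), 'position': array([0.16532332, 0.60272716, 0.2226047 ]), 'tcp_rot': array([[-9.64373707e-01,  2.64543664e-01,  5.23298732e-05],
       [ 2.64543667e-01,  9.64373706e-01,  5.65134827e-05],
       [-3.55152700e-05,  6.83436534e-05, -9.99999997e-01]]), 'force': array([0.57385092, 0.29258424, 0.15061942]), 'moment': array([0.04185371, 0.00131957, 0.00844207]), 'opening': 1.0007723517579519}
```

View pics/scene0.png

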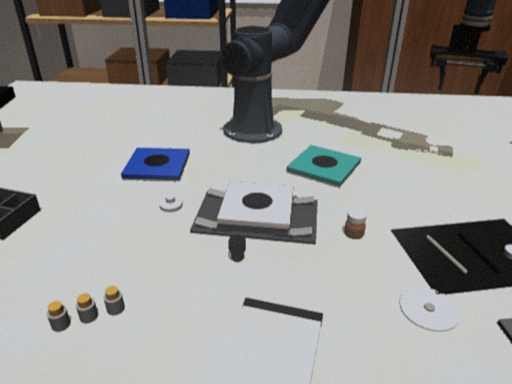

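View pics/top0.png

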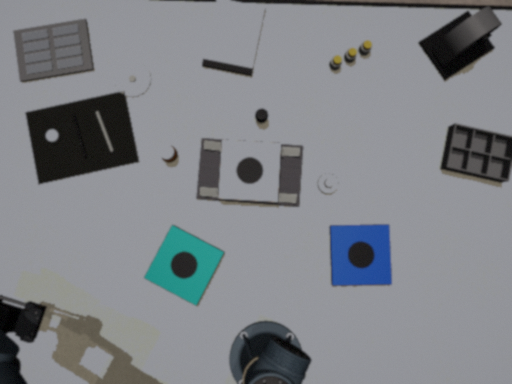

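The top view shows the cream plate at pixel (250,170) on a dark frame spanning columns 198–302. The tabs are pale rectangles at both ends. The blue and teal plates are look-alikes. I'll zoom in and measure.

```bash
cat > h.py <<'E'
import numpy as np,cv2
from rig import bot
def cam(n):
    c=bot.get_calibration(n);K=np.array([[c['fx'],0,c['cx']],[0,c['fy'],c['cy']],[0,0,1]])
    return K,np.array(c['rvec']),np.array(c['tvec'])
def back(n,uv,z):
    K,r,t=cam(n);R=cv2.Rodrigues(r)[0]
    uv=np.atleast_2d(uv).astype(float)
    d=(np.c_[uv,np.ones(len(uv))]@np.linalg.inv(K).T)@R
    o=-R.T@t
    return o+d*((z-o[2])/d[:,2])[:,None]
def proj(n,P):
    K,r,t=cam(n);return cv2.projectPoints(np.array(P,float).reshape(-1,3),r,t,K,None)[0][:,0]
E
python3 - <<'E'
from h import *
im=cv2.imread("pics/top0.png");
cv2.imwrite("pics/topz.png",cv2.resize(im[125:220,185:315],None,fx=6,fy=6,interpolation=cv2.INTER_CUBIC))
s=cv2.imread("pics/scene0.png")
cv2.imwrite("pics/scz.png",cv2.resize(s[170:265,185:330],None,fx=5.4,fy=5.4,interpolation=cv2.INTER_CUBIC))
g=cv2.cvtColor(im,cv2.COLOR_BGR2GRAY)
# disc
m=(g[150:190,230:270]<90).astype(np.uint8)
nn,l,st,ce=cv2.connectedComponentsWithStats(m);k=1+np.argmax(st[1:,4]);print(st[k],ce[k]+[230,150],back("top",ce[k]+[230,150],.05))
print(im[145,240],im[170,205],im[150,200], im[147,208],im[120,230])
E
```

```text
[  7   8  26  25 513] [249.3625731  170.07407407] [[0.52949399 0.0602129  0.05      ]]
[156 150 148] [69 67 71] [117 112 113] [117 123 123] [156 150 150]
```

View pics/topz.png

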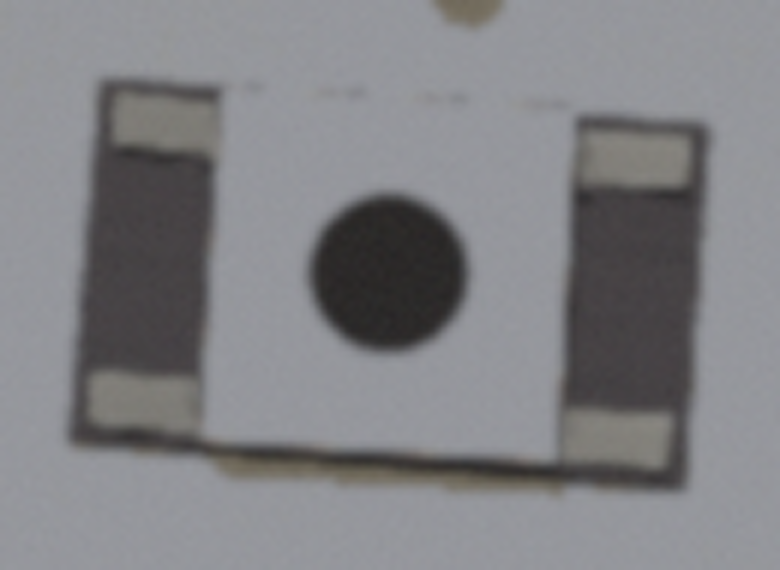

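View pics/scz.png

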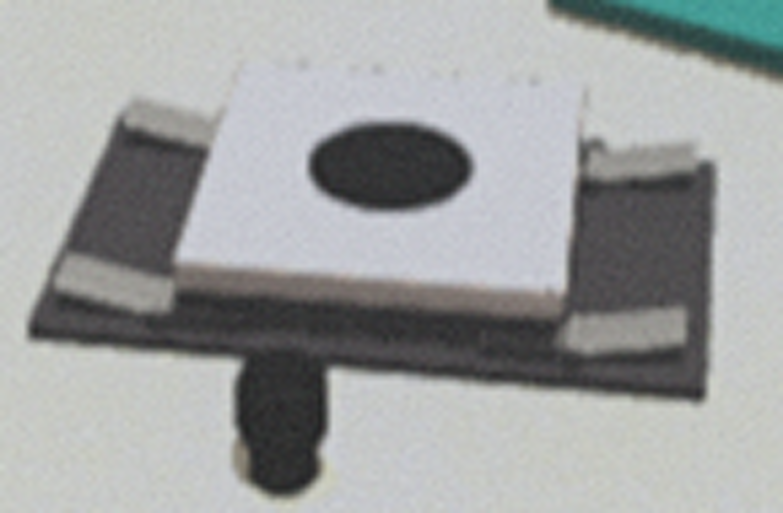

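The top zoom shows four standing tabs with centres near zoom pixels (163,125), (635,160), (618,438) and (145,402). The disc centre is at (388,272). I'll convert these to world coordinates.

```bash
python3 - <<'E'
from h import *
f=lambda a,x0=185,y0=125,s=6:(np.array(a)+.5)/s-.5+[x0,y0]
F=back("top",f([(102,80),(708,125),(685,488),(70,440)]),.01)
P=back("top",f([(220,85),(578,103),(560,466),(203,445)]),.05)
print("frame",F.round(4).tolist(),F.mean(0))
print("lens",[np.linalg.norm(F[i]-F[i-1]).round(3) for i in range(4)])
print("plate",P.round(4).tolist(),P.mean(0),[np.linalg.norm(P[i]-P[i-1]).round(3) for i in range(4)])
ang=lambda v:np.degrees(np.arctan2(v[1],v[0]))
print("y-dir ang",ang(F[0]-F[1]),ang(F[3]-F[2]),"x-dir",ang(F[0]-F[3]),ang(F[1]-F[2]),"plate y",ang(P[0]-P[1]),ang(P[3]-P[2]),"x",ang(P[0]-P[3]),ang(P[1]-P[2]))
# tab free-end corners & hinge-side visible corners
T=back("top",f([(163,125),(635,160),(618,438),(145,402)]),.022);print("tabs",T.round(4).tolist())
# scene
d=back("scene",f((391,166),185,170,5.4),.05);print("disc scene",d)
print("disc top",back("top",[249.36,170.07],.05))
Fs=back("scene",f([(32,332),(703,395)],185,170,5.4),.0);print("front bottom",Fs,np.linalg.norm(Fs[0]-Fs[1]))
E
```

```text
frame [[0.6255, 0.2038, 0.01], [0.6116, -0.0938, 0.01], [0.4335, -0.0858, 0.01], [0.4485, 0.2125, 0.01]] [0.52978446 0.0591971  0.01      ]
lens [np.float64(0.177), np.float64(0.298), np.float64(0.178), np.float64(0.299)]
plate [[0.6173, 0.1431, 0.05], [0.6135, -0.0276, 0.05], [0.4404, -0.023, 0.05], [0.4456, 0.1452, 0.05]] [0.52919978 0.05943648 0.05      ] [np.float64(0.172), np.float64(0.171), np.float64(0.173), np.float64(0.168)]
y-dir ang 87.33278950098814 87.13658760205921 x-dir -2.7977368023466624 -2.5690510963929856 plate y 88.71880130248367 88.23285643128129 x -0.6865115191937867 -1.5322130982009867
tabs [[0.602, 0.1721, 0.022], [0.5913, -0.0574, 0.022], [0.4561, -0.052, 0.022], [0.4671, 0.1758, 0.022]]
disc scene [[0.52982418 0.06043592 0.05      ]]
disc top [[0.52950543 0.06022054 0.05      ]]
front bottom [[ 0.60406019 -0.09380752  0.        ]
 [ 0.61957779  0.20338106  0.        ]] 0.2975934208039189
```

```bash
python3 - <<'E'
from h import *
f=lambda a,x0=185,y0=125,s=6:(np.array(a)+.5)/s-.5+[x0,y0]
C=np.array([.5297,.0596]);
def R(d):
    a=np.radians(d);return np.array([[np.cos(a),-np.sin(a)],[np.sin(a),np.cos(a)]])
T=back("top",f([(110,122),(694,160),(673,438),(88,402)]),.026)[:,:2]
print("free ends in frame",((T-C)@R(-2.75)).round(4).tolist())
# verify by scene camera
T=back("scene",f([(127,112),(697,152),(686,325),(62,270)],185,170,5.4),.026)[:,:2]
print("free ends scene",((T-C)@R(-2.75)).round(4).tolist())
Pc=np.array([.5295,.0600])
s=bot.read_state();R0=s['tcp_rot'];p0=s['position']
for n,d in dict(a=(-68,68),b=(68,68),c=(68,-68),d=(-68,-68)).items():
    w=Pc+R(-1.5)@(np.array(d)/1000)
    print(n,w.round(4),"frame-rel to plate c",(R(-2.75).T@(w-Pc)).round(4),"tool0 shift",(R0.T@(np.r_[w,.07]-p0)).round(4))
print(bot.pinch_z)
E
```

```text
free ends in frame [[0.0657, 0.1411], [0.0687, -0.1421], [-0.0664, -0.141], [-0.0705, 0.1399]]
free ends scene [[-0.065, -0.139], [-0.0692, 0.1394], [0.0687, 0.1383], [0.0685, -0.1375]]
a [0.4633 0.1298] frame-rel to plate c [-0.0695  0.0665] tool0 shift [-0.4125 -0.3773  0.1526]
b [0.5993 0.1262] frame-rel to plate c [0.0665 0.0695] tool0 shift [-0.5445 -0.3448  0.1526]
c [ 0.5957 -0.0098] frame-rel to plate c [ 0.0695 -0.0665] tool0 shift [-0.5771 -0.4768  0.1526]
d [ 0.4597 -0.0062] frame-rel to plate c [-0.0665 -0.0695] tool0 shift [-0.445  -0.5094  0.1526]
0.0187
```

Emit:
apply_moves(motion="-0.03 -0.03 0 0 0 -2 0; -0.085 -0.08 0 0 0 -5 0; -0.13 -0.12 0.01 0 0 -8 0; -0.175 -0.16 0.03 0 0 -11 0; -0.22 -0.2 0.05 0 0 -12.6 0; -0.265 -0.24 0.07 0 0 -12.6 0; -0.31 -0.285 0.09 0 0 -12.6 0; -0.355 -0.325 0.1 0 0 -12.6 0")

```text
time_s: 1.7
position: [0.4143, 0.2065, 0.1251]
tcp_rot: [[-0.999, 0.048, 0.0], [0.048, 0.999, 0.0], [-0.0, 0.0, -1.0]]
force: [1.4, 0.7, 0.7]
opening: 0.171
```

Emit:
apply_moves(motion="-0.025 -0.035 0.01 0 0 0 0; -0.0447 -0.0635 0.02 0 0 0 0; -0.0447 -0.0635 0.04 0 0 0 0; -0.0447 -0.0635 0.055 0 0 0 0; -0.0447 -0.0635 0.065 0 0 0 0; -0.0447 -0.0635 0.068 0 0 0 0; -0.0447 -0.0635 0.07 0 0 0 0; -0.0447 -0.0635 0.071 0 0 0 0")

```text
time_s: 2.7
position: [0.4554, 0.1428, 0.0549]
tcp_rot: [[-0.999, 0.047, 0.001], [0.047, 0.999, 0.0], [-0.001, 0.0, -1.0]]
force: [-0.1, 0.9, -0.4]
opening: 0.007
```

Emit:
apply_moves(motion="-0.0085 -0.0126 0 0 0 0 0; -0.0085 -0.0126 0 0 0 0 0; -0.0085 -0.0126 0.002 0 0 0 0; -0.0085 -0.0126 0.004 0 0 0 0; -0.0085 -0.0126 0.005 0 0 0 0; -0.0085 -0.0126 0.006 0 0 0 0; -0.0085 -0.0126 0.006 0 0 0 0; -0.0085 -0.0126 0.006 0 0 0 0")

```text
time_s: 3.7
position: [0.4629, 0.1297, 0.0486]
tcp_rot: [[-0.999, 0.048, -0.0], [0.048, 0.999, -0.0], [0.0, -0.0, -1.0]]
force: [-1.1, -0.2, 0.9]
opening: 0.009
```

Emit:
apply_moves(motion="0 0 0.001 0 0 0 0; 0 0 0.002 0 0 0 0; 0 0 0.002 0 0 0 0; 0 0 0.003 0 0 0 0; 0 0 0.003 0 0 0 0; 0 0 0.003 0 0 0 0; 0 0 0.003 0 0 0 0; 0 0 0.003 0 0 0 0")

```text
time_s: 4.7
position: [0.4629, 0.1297, 0.0462]
tcp_rot: [[-0.999, 0.048, 0.0], [0.048, 0.999, 0.0], [-0.0, 0.0, -1.0]]
force: [-2.3, 1.1, 7.7]
opening: 0.009
```

Emit:
apply_moves(motion="0 0 0.0005 0 0 0 0; 0 0 0.001 0 0 0 0; 0 0 0.0015 0 0 0 0; 0 0 0.002 0 0 0 0; 0 0 0.002 0 0 0 0; 0 0 0.002 0 0 0 0; 0 0 0.002 0 0 0 0; 0 0 0.002 0 0 0 0")

```text
time_s: 5.7
position: [0.463, 0.1298, 0.0459]
tcp_rot: [[-0.999, 0.048, 0.001], [0.048, 0.999, 0.0], [-0.001, 0.0, -1.0]]
force: [-4.7, 1.4, 24.7]
opening: 0.004
```

```bash
python3 - <<'E'
from h import *
s=bot.read_state();print(s['position'],s['force'],s['moment'])
E
```

```text
[0.46296526 0.12976475 0.04587445] [-4.72199213  1.4498868  24.68620054] [0.11151942 0.72692738 0.00714178]
```

Emit:
apply_moves(motion="0 0 -0.006 0 0 0 0; 0 0 -0.013 0 0 0 0; -0.04 0.001 -0.013 0 0 0 0; -0.09 0.002 -0.013 0 0 0 0; -0.136 0.003 -0.013 0 0 0 0; -0.136 0.003 -0.013 0 0 0 0; -0.136 0.003 -0.01 0 0 0 0; -0.136 0.003 -0.008 0 0 0 0")

```text
time_s: 6.7
position: [0.5969, 0.1262, 0.0509]
tcp_rot: [[-0.999, 0.048, -0.003], [0.048, 0.999, -0.0], [0.003, -0.0, -1.0]]
force: [0.6, -0.9, 0.8]
opening: 0.003
```

Emit:
apply_moves(motion="0 0 0.001 0 0 0 0; 0 0 0.002 0 0 0 0; 0 0 0.003 0 0 0 0; 0 0 0.004 0 0 0 0; 0 0 0.004 0 0 0 0; 0 0 0.004 0 0 0 0; 0 0 0.004 0 0 0 0; 0 0 0.004 0 0 0 0")

```text
time_s: 7.7
position: [0.5975, 0.1263, 0.0501]
tcp_rot: [[-0.999, 0.047, -0.002], [0.047, 0.999, -0.0], [0.002, -0.0, -1.0]]
force: [-6.5, -0.4, 16.6]
opening: 0.006
```

Pressing b held firm at z = 50.1 mm with 17 N. Corner a sank to 45.9 mm and only then bottomed out, so a is the one that gives. Next I'll lift and go to shim a.

Emit:
apply_moves(motion="0 0 -0.008 0 0 0 0; 0 0 -0.018 0 0 0 0; 0.04 0.016 -0.018 0 0 0 0; 0.085 0.036 -0.018 0 0 0 0; 0.125 0.053 -0.018 0 0 0 0; 0.1325 0.0561 -0.018 0 0 0 0; 0.1325 0.0561 -0.018 0 0 0 0; 0.1325 0.0561 -0.018 0 0 0 0")

```text
time_s: 8.7
position: [0.4717, 0.1882, 0.0658]
tcp_rot: [[-0.999, 0.049, 0.003], [0.049, 0.999, 0.0], [-0.003, 0.0, -1.0]]
force: [-0.0, -0.1, -0.4]
opening: 0.002
```

```bash
python3 - <<'E'
from h import *
s=bot.read_state();print(s['position'],s['force'])
for n in("scene",):
    im=bot.capture(n)[:,:,::-1]; cv2.imwrite("pics/s1.png",cv2.resize(im[130:265,165:345],None,fx=4.4,fy=4.4,interpolation=cv2.INTER_CUBIC))
E
```

```text
[0.47173318 0.188249   0.06581418] [-0.03640818 -0.14591498 -0.44858545]
```

View pics/s1.png

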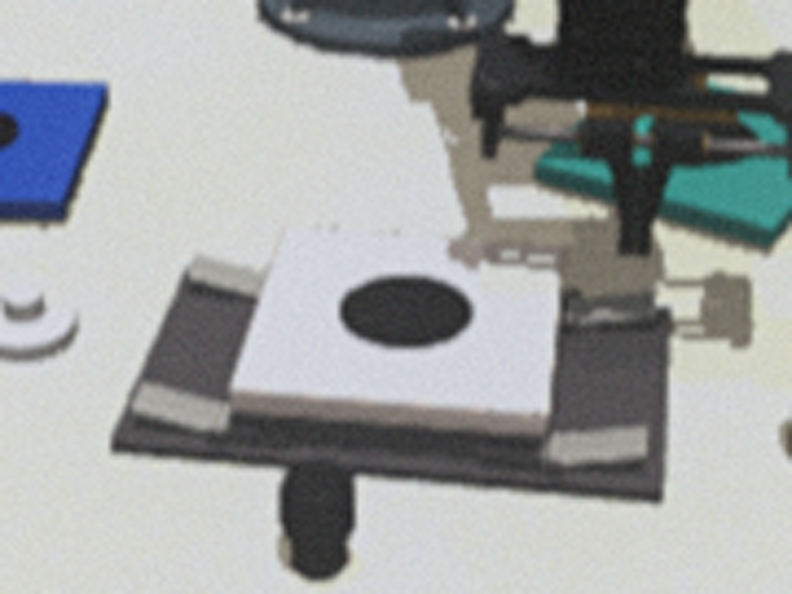

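The scene view shows the shut fingers at (635,240), above the far-right tab of corner a. The plate is in place and nothing else has moved. Now I'll descend.

Emit:
apply_moves(motion="0.003 0 0 0 0 0 0; 0.003 0 0.01 0 0 0 0; 0.003 0 0.02 0 0 0 0; 0.003 0 0.03 0 0 0 0; 0.003 0 0.034 0 0 0 0; 0.003 0 0.036 0 0 0 0; 0.003 0 0.037 0 0 0 0; 0.003 0 0.037 0 0 0 0")

```text
time_s: 9.75
position: [0.4665, 0.1887, 0.0287]
tcp_rot: [[-0.999, 0.048, 0.0], [0.048, 0.999, 0.0], [-0.0, 0.0, -1.0]]
force: [-0.5, 1.4, -0.1]
opening: 0.004
```

Emit:
apply_moves(motion="0 0 0.002 0 0 0 0; 0 0 0.004 0 0 0 0; 0 0 0.006 0 0 0 0; 0 0 0.008 0 0 0 0; 0 0 0.009 0 0 0 0; 0 0 0.01 0 0 0 0; 0 0 0.011 0 0 0 0; 0 0 0.011 0 0 0 0")

```text
time_s: 10.75
position: [0.4667, 0.1886, 0.0175]
tcp_rot: [[-0.999, 0.048, 0.001], [0.048, 0.999, 0.0], [-0.001, 0.0, -1.0]]
force: [0.6, 2.5, 3.2]
opening: 0.005
```

Emit:
apply_moves(motion="0 0 0.001 0 0 0 0; 0 0 0.002 0 0 0 0; 0 0 0.003 0 0 0 0; 0 0 0.0035 0 0 0 0; 0 0 0.004 0 0 0 0; 0 0 0.0045 0 0 0 0; 0 0 0.0045 0 0 0 0; 0 0 0.0045 0 0 0 0")

```text
time_s: 11.75
position: [0.4668, 0.1888, 0.0149]
tcp_rot: [[-0.999, 0.048, 0.002], [0.048, 0.999, 0.0], [-0.002, 0.0, -1.0]]
force: [-2.1, 2.7, 21.2]
opening: 0.004
```

Emit:
apply_moves(motion="0 0 0.001 0 0 0 0; 0 0 0.001 0 0 0 0; 0 0 0.001 0 0 0 0; 0 0 0.001 0 0 0 0; 0 0 -0.002 0 0 0 0; 0 0 -0.01 0 0 0 0; 0 0 -0.03 0 0 0 0; 0 0 -0.055 0 0 0 0")

```text
time_s: 12.75
position: [0.4651, 0.188, 0.0677]
tcp_rot: [[-0.999, 0.048, -0.004], [0.048, 0.999, -0.001], [0.004, -0.001, -1.0]]
force: [-0.9, 0.2, -0.0]
opening: 0.006
```

Next I'll press corner a again to see whether it is now firm.

Emit:
apply_moves(motion="-0.001 -0.03 0 0 0 0 0; -0.001 -0.0582 0 0 0 0 0; -0.001 -0.0582 0.005 0 0 0 0; -0.001 -0.0582 0.01 0 0 0 0; -0.001 -0.0582 0.014 0 0 0 0; -0.001 -0.0582 0.017 0 0 0 0; -0.001 -0.0582 0.019 0 0 0 0; -0.001 -0.0582 0.019 0 0 0 0")

```text
time_s: 13.75
position: [0.4643, 0.1311, 0.0493]
tcp_rot: [[-0.999, 0.047, -0.0], [0.047, 0.999, 0.0], [0.0, 0.0, -1.0]]
force: [-0.4, 1.5, 3.6]
opening: 0.005
```

Emit:
apply_moves(motion="0 0 0.001 0 0 0 0; 0 0 0.0015 0 0 0 0; 0 0 0.002 0 0 0 0; 0 0 0.002 0 0 0 0; 0 0 0.002 0 0 0 0; 0 0 0.002 0 0 0 0; 0 0 0.002 0 0 0 0; 0 0 0.002 0 0 0 0")

```text
time_s: 14.75
position: [0.464, 0.1313, 0.048]
tcp_rot: [[-0.999, 0.048, -0.0], [0.048, 0.999, 0.001], [0.0, 0.001, -1.0]]
force: [-2.9, 3.3, 10.8]
opening: 0.005
```

It is stiffer, but it sits at 48.0 mm rather than the expected 49.5 mm. I'll lift and look at the tab.

Emit:
apply_moves(motion="0 0 -0.01 0 0 0 0; 0 0 -0.04 0 0 0 0; 0 0 -0.09 0 0 0 0; 0 0.03 -0.12 0 0 0 0; 0 0.08 -0.15 0 0 0 0; 0 0.13 -0.15 0 0 0 0; 0 0.18 -0.15 0 0 0 0; 0 0.2 -0.15 0 0 0 0")

```text
time_s: 15.75
position: [0.4741, 0.3325, 0.1974]
tcp_rot: [[-0.999, 0.045, 0.001], [0.045, 0.999, 0.0], [-0.001, 0.0, -1.0]]
force: [0.1, -1.1, 0.2]
opening: 0.006
```

```bash
python3 - <<'E'
from h import *
s=bot.read_state();print(s['position'],s['force'])
im=bot.capture("scene")[:,:,::-1]; cv2.imwrite("pics/s2f.png",im);cv2.imwrite("pics/s2.png",cv2.resize(im[170:265,185:330],None,fx=5.4,fy=5.4,interpolation=cv2.INTER_CUBIC))
im=bot.capture("top")[:,:,::-1]; cv2.imwrite("pics/t2.png",cv2.resize(im[125:220,185:315],None,fx=6,fy=6,interpolation=cv2.INTER_CUBIC))
E
```

```text
[0.47407024 0.33253845 0.19736104] [ 0.08392367 -1.06564569  0.22775825]
```

View pics/s2.png

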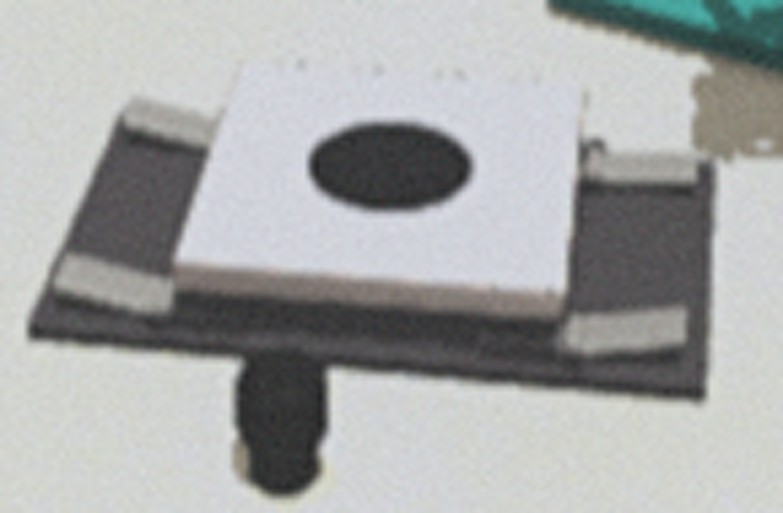

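View pics/t2.png

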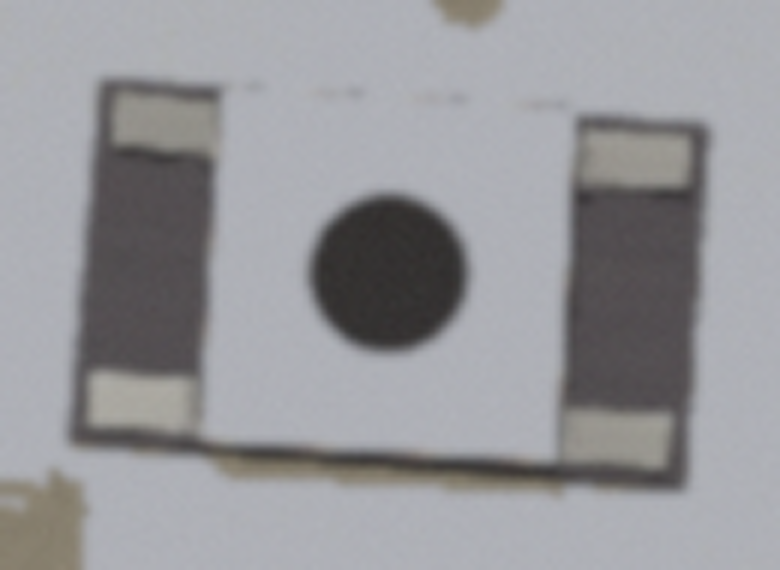

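Tab a is down and the other three still stand. My check press may have pushed the shim back slightly, since the give was about 5 N/mm against firm contact at b. I'll press the tab again and note where contact starts.

Emit:
apply_moves(motion="0 -0.03 0.01 0 0 0 0; 0 -0.07 0.04 0 0 0 0; 0 -0.11 0.08 0 0 0 0; 0 -0.135 0.11 0 0 0 0; 0 -0.144 0.135 0 0 0 0; 0 -0.144 0.155 0 0 0 0; 0 -0.144 0.168 0 0 0 0; 0 -0.144 0.173 0 0 0 0")

```text
time_s: 16.85
position: [0.4669, 0.1856, 0.0236]
tcp_rot: [[-0.999, 0.049, -0.001], [0.049, 0.999, -0.0], [0.001, -0.0, -1.0]]
force: [0.5, 0.1, -0.1]
opening: 0.004
```

Emit:
apply_moves(motion="0 0 0.002 0 0 0 0; 0 0 0.003 0 0 0 0; 0 0 0.004 0 0 0 0; 0 0 0.005 0 0 0 0; 0 0 0.006 0 0 0 0; 0 0 0.006 0 0 0 0; 0 0 0.006 0 0 0 0; 0 0 0.006 0 0 0 0")

```text
time_s: 17.85
position: [0.4675, 0.1865, 0.0183]
tcp_rot: [[-0.999, 0.048, 0.001], [0.048, 0.999, 0.0], [-0.001, 0.0, -1.0]]
force: [-0.7, 0.7, 4.7]
opening: 0.007
```

Emit:
apply_moves(motion="0 0 0.002 0 0 0 0; 0 0 0.003 0 0 0 0; 0 0 0.004 0 0 0 0; 0 0 0.0045 0 0 0 0; 0 0 0.005 0 0 0 0; 0 0 0.0055 0 0 0 0; 0 0 0.0055 0 0 0 0; 0 0 0.0055 0 0 0 0")

```text
time_s: 18.85
position: [0.4675, 0.1868, 0.0149]
tcp_rot: [[-0.999, 0.048, 0.002], [0.048, 0.999, 0.001], [-0.002, 0.001, -1.0]]
force: [-3.7, 2.2, 24.1]
opening: 0.007
```

Emit:
apply_moves(motion="0 0 0 0 0 0 0; 0 0 -0.002 0 0 0 0; 0 0 -0.006 0 0 0 0; 0 0 -0.012 0 0 0 0; 0 0 -0.012 0 0 0 0; 0 0 -0.012 0 0 0 0; 0 0 -0.012 0 0 0 0; 0 0 -0.012 0 0 0 0")

```text
time_s: 19.85
position: [0.4672, 0.1863, 0.0244]
tcp_rot: [[-0.999, 0.048, -0.0], [0.048, 0.999, -0.0], [0.0, -0.0, -1.0]]
force: [-0.6, -0.1, -0.2]
opening: 0.003
```

Emit:
apply_moves(motion="0 0 0.002 0 0 0 0; 0 0 0.004 0 0 0 0; 0 0 0.006 0 0 0 0; 0 0 0.007 0 0 0 0; 0 0 0.0077 0 0 0 0; 0 0 0.0077 0 0 0 0; 0 0 0.0077 0 0 0 0; 0 0 0.0077 0 0 0 0")

```text
time_s: 20.85
position: [0.4673, 0.1864, 0.0169]
tcp_rot: [[-0.999, 0.048, 0.0], [0.048, 0.999, 0.0], [-0.0, 0.0, -1.0]]
force: [-0.5, -0.2, -0.3]
opening: 0.006
```

Emit:
apply_moves(motion="0 0 0.0005 0 0 0 0; 0 0 0.001 0 0 0 0; 0 0 0.0013 0 0 0 0; 0 0 0.0013 0 0 0 0; 0 0 0.0013 0 0 0 0; 0 0 0.0013 0 0 0 0; 0 0 0.0013 0 0 0 0; 0 0 0.0013 0 0 0 0")

```text
time_s: 21.85
position: [0.4673, 0.1864, 0.0155]
tcp_rot: [[-0.999, 0.048, -0.0], [0.048, 0.999, -0.0], [0.0, -0.0, -1.0]]
force: [0.6, 1.0, -0.2]
opening: 0.007
```

The tab stays flat: there is no contact down to 15.5 mm. One last seating press, then I retreat.

Emit:
apply_moves(motion="0 0 0.002 0 0 0 0; 0 0 0.003 0 0 0 0; 0 0 0.0035 0 0 0 0; 0 0 0.0035 0 0 0 0; 0 0 0.0035 0 0 0 0; 0 0 -0.004 0 0 0 0; 0 0 -0.03 0 0 0 0; 0 0 -0.08 0 0 0 0")

```text
time_s: 22.85
position: [0.4659, 0.1861, 0.0949]
tcp_rot: [[-0.999, 0.048, -0.005], [0.048, 0.999, -0.001], [0.005, -0.001, -1.0]]
force: [0.6, 0.1, 0.6]
opening: 0.004
```

Emit:
apply_moves(motion="0 0.04 -0.04 0 0 0 0; 0 0.08 -0.08 0 0 0 0; 0 0.12 -0.1 0 0 0 0; 0 0.16 -0.1 0 0 0 0; 0 0.18 -0.1 0 0 0 0; 0 0.18 -0.1 0 0 0 0; 0 0.18 -0.1 0 0 0 0; 0 0.18 -0.1 0 0 0 0")

```text
time_s: 23.85
position: [0.4758, 0.3647, 0.1951]
tcp_rot: [[-0.999, 0.049, -0.001], [0.049, 0.999, -0.001], [0.001, -0.001, -1.0]]
force: [0.4, -0.1, -0.1]
opening: 0.004
```

```bash
python3 - <<'E'
from h import *
s=bot.read_state();print(s['time_s'],s['position'],s['force'])
im=bot.capture("scene")[:,:,::-1]; cv2.imwrite("pics/s3.png",cv2.resize(im[170:265,185:330],None,fx=5.4,fy=5.4,interpolation=cv2.INTER_CUBIC))
cv2.imwrite("pics/s3f.png",im)
a=cv2.imread("pics/scene0.png").astype(int)
d=np.abs(im.astype(int)-a).max(2)[165:270,150:390]>40; print(np.argwhere(d).mean(0)+[165,150] if d.any() else 0,d.sum())
E
```

```text
23.85 [0.47578653 0.36470509 0.19514238] [ 0.36191602 -0.13604203 -0.13266759]
[189.07609476 351.28356066] 1393
```

View pics/s3.png

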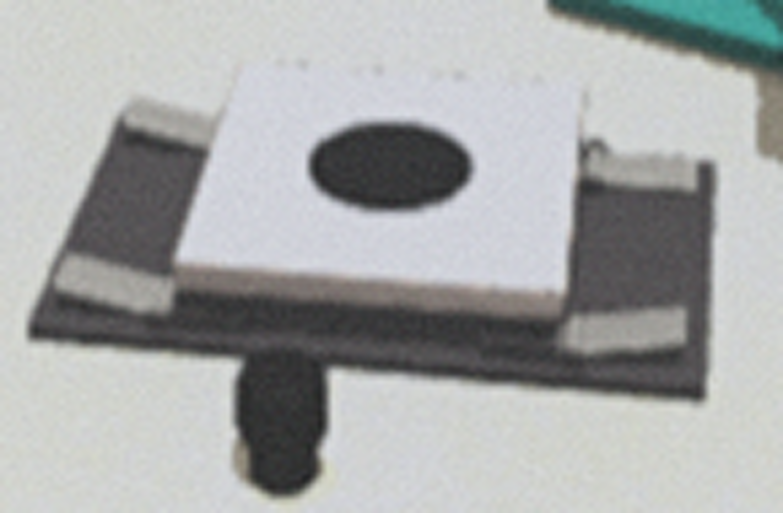

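View pics/s3f.png

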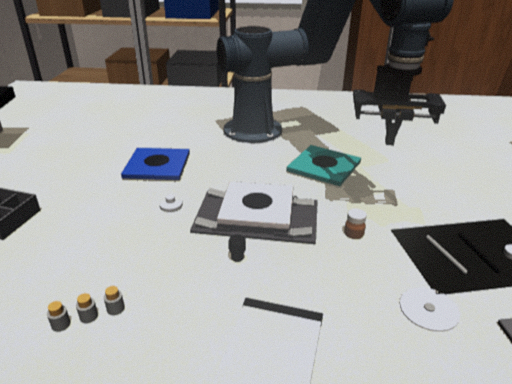

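Tab a is flat, its end at (695,180) in the zoom and now parallel to the frame. The other three tabs still stand. The plate (disc at (391,166)) and the eyepiece, jar and holder are where they were. I'm handing in.

```bash
python3 -c "
from rig import bot
print(bot.hand_in())"
```

```text
the job is handed in; nothing more can be done
None
```

The corner that gives is a (nearest the robot, on its left). Its shim tab is now pressed fully flat, and I handed the job in at about 24 s.

- **Finding the corner:** Corner a sank to 45.9 mm before bottoming out at 25 N. Corner b held firm at 50.1 mm under 17 N. I did not try c and d, since only one corner is short.
- **First press:** I pressed shim a to its stop, at 14.9 mm and 21 N. When I then pressed corner a at 11 N to check it, the corner sank to 48.0 mm and the tab came back up a few mm, to about 18 mm.
- **Second press:** I pressed the tab to its stop again (14.9 mm, 24 N). After I let go there was no contact down to 15.5 mm, so it stayed flat. I gave it one more seating press and left the area.
- **Last picture:** The tab lies flat and the other three tabs stand. The plate, eyepiece, jar and holder look unmoved.
- **Not checked:** I did not press corner a again after the second press, to avoid pushing the shim back. That the plate is firm there is inferred from the flat tab. The earlier check suggests a push of about 11 N on that corner could still force the shim up a little.

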